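Unlock the cash box and put the coin roll in it

TASK

Put the coin roll away in the locked cash box: take the key with the square head from the oak key block, push it fully home in the box's lock and turn it clockwise as far as it goes, so that the bolt lets go and the lid springs up; leave the key there, fully in and turned. Push the lid back until it rests open past upright, then set the coin roll down, without dropping it, in the large empty bay of the coin tray. Leave the round-headed key and the goods on the table where they are.

Things in the scene. Friction and masses are not known exactly. Their poses are not given: they have to be found in the camera images.
- box_centre (a point): Grey steel cash box, 200 deep (x) x 230 wide (y) x 86 high, fixed on the table; this point is its centre, 43 mm up. z up, x from its front (lock side) to its back (hinge side). The front 64 mm of its top is a fixed strip with the lock in the middle; the lid (133 x 228 mm, 3 thick, a flat bail handle lying on it) covers the rest, flush with the strip at 86 mm.
- lock_face (a point): Centre of the round brass lock plug (34 mm across) on its face, 88 mm over the table, 66 mm in front of the box's centre; a steel ring round it is no higher. Axes turn with the plug: z up, y along the key slot. The slot goes straight down, 18 (y) x 7 (x) mm, with a 2 mm bevelled mouth. 20 mm down a spring plate meets the key's tip; the last 12 mm press it down (1.5 N rising to 3 N).
- lock_plug (a joint): Turn of the lock plug, rad: 0 locked (slot along the box's y), grows clockwise seen from above to a stop at 1.40. It cannot turn until the key presses the spring plate down; once turned, the plate stays down and lets the key rest. The hidden bolt frees the lid at about 1.0. Light friction (about 0.03 N m); it stays where it is left.
- cash_lid (a joint): Opening of the lid, rad: 0 closed, grows as its front edge goes up and back. Unlocked, a spring lifts it by itself to about 1.1 within a second or two and holds it there; beyond that it swings freely, falls back below about 1.57 and falls open above, to its stop at 1.85.
- lid_hinge (a point): Middle of the lid's hinge line at the back of the box, 84 mm over the table, 98 mm behind the box's centre; the line runs along the box's y (this point's axes are the box's).
- lid_edge (a point): Middle of the lid's front edge, 133 mm from the hinge line; moves with the lid. Under the lid, 2 to 16 mm behind this edge, hangs the bolt's keeper, a steel bracket 13 mm deep that reaches from 12 mm on the box's +y side of the middle to 40 mm on its -y side; the rest of the underside is flat, but for a 9 mm rim.
- box_key_grip (a point): Centre of the head of the key to use: black, square-cornered, 30 (y) x 10 (x) x 32 mm high, gripped across x. It stands upright, head up, 30-55 g; z up along the key. Below the head a 6 mm neck, then a collar 27 (y) x 14 (x) mm, its underside 26 mm below this point, then the blade, 16 (y) x 5 (x), 32 long, tapered end; same both ways round. Fully in, the collar lies on the lock's face.
- box_key_tip (a point): End of that key's blade, 58 mm below the centre of the head; same axes.
- round_key_grip (a point): Centre of the head of another key, for something else: round black head 32 mm across and 10 thick, 26 mm above the collar. It stands in the other slot of the key block; either key may be in either slot. Leave it.
- block_top (a point): Oak key block, 60 (x) x 150 (y) x 42 mm, fixed, with a 70 x 160 foot; this point is the centre of its top. Two upright slots 37 mm deep, 38 mm either side along its y, hold the keys, whose collars rest on the top.
- roll_centre (a point): Centre of the coin roll: a paper-wrapped cylinder 25 mm across and 64 high, standing upright on the table on the right of the box, 0.2 kg; z along it.
- bay_floor (a point): Centre of the floor of the coin tray's empty bay inside the box, 13 mm over the table; axes those of the box. The bay is the whole length of the tray on the box's +y side, 120 (x) x 72 (y) mm, walls of the tray 35 mm high, of the box 83 mm; the other cups of the tray are smaller and hold coins.
- green_canister: Green canister with wooden lid, 64 mm across, 75 high; a bystander; origin under its centre.
- white_canister: White canister with wooden lid, 68 mm across, 85 high; a bystander; origin under its centre.
- price_card_a: Small card in an oak foot, 22 x 66 x 62 mm; a bystander; origin under its centre.
- price_card_b: Another such card in an oak foot; a bystander; origin under its centre.
- slab_pack: Dark gift pack with a yellow bow, 142 x 173 x 86 mm; a bystander; origin under its centre.
Mind the look-alikes: they are no part of the job. Of the things that look like the part that bears roll_centre, take the one that is farthest to the robot's right at the start.

How it is judged:
On the way, in this order (a step that is already met when the one before it is completed fails the run):
1. the square-headed key is lifted clear of the key block (z of box_key_tip in the frame of block_top above 0.008 m), for 0.1 s.
2. the key is fully home in the lock, not yet turned (z of box_key_tip in the frame of lock_face below -0.028 m and horizontal distance between box_key_tip and lock_face below 0.004 m and value of joint lock_plug below 0.3 rad), for 0.1 s.
3. the key, still home, is turned until the bolt has let go (z of box_key_tip in the frame of lock_face below -0.028 m and horizontal distance between box_key_tip and lock_face below 0.004 m and value of joint lock_plug above 1.05 rad), for 0.2 s.
4. the lid is pushed back past upright (value of joint cash_lid above 1.6 rad), for 0.2 s.
5. the coin roll is in the empty bay, the lid still open (x of roll_centre in the frame of bay_floor between -0.055 and 0.055 m and y of roll_centre in the frame of bay_floor between -0.034 and 0.034 m and z of roll_centre in the frame of bay_floor below 0.036 m and value of joint cash_lid above 1.6 rad), for 0.2 s.
At the end, for the whole second after the job is handed in: the square-headed key is home in the lock (28 of its 32 mm or more, on its axis within 4 mm), turned beyond 1.05 rad; the lid rests open beyond 1.65 rad; the coin roll is at rest on the floor of the empty bay (its centre within 55 mm along and 34 mm across, at most 36 mm up) (all of step 3 and value of joint cash_lid above 1.65 rad and velocity of joint cash_lid below 0.2 rad/s and x of roll_centre in the frame of bay_floor between -0.055 and 0.055 m and y of roll_centre in the frame of bay_floor between -0.034 and 0.034 m and z of roll_centre in the frame of bay_floor below 0.036 m and linear speed of coin_roll below 0.05 m/s); the robot touches nothing.
It fails at once if the coin roll is dropped into the bay (faster than 0.55 m/s there) (x of roll_centre in the frame of bay_floor between -0.055 and 0.055 m and y of roll_centre in the frame of bay_floor between -0.034 and 0.034 m and z of roll_centre in the frame of bay_floor below 0.1 m and linear speed of coin_roll above 0.55 m/s).
It fails at once if the other key or one of the goods standing round is moved by more than 25 mm (distance of any of round_key_grip, green_canister, white_canister, price_card_a, price_card_b, slab_pack from where it was at the start of the episode above 0.025 m).
It also fails if it takes over 64 s, if anything falls off the work surface, if the arm or the gripper's body presses on something with over 40 N, if the wrist force passes 120 N, or if a joint passes its speed limit or range.

ROBOT

A 6-joint arm with a two-finger parallel gripper is mounted at the origin on a cart in front of the work surface, level with it; the furniture and walls round the work are solid. World frame = base frame: x ahead of the robot, y to its left, z up, the work surface at z = 0. Lengths are in m, angles in rad, forces in N, time in s.
With the tool pointing down it reaches from about 0.375 to 0.9 m from the base axis. Payload 3.1 kg.
Tool frame: the origin (TCP) lies at the very end of the fingers, on their centre line; the grasp point (between the pads) lies 19 mm behind it; z points along the fingers, y is the line along which they close (so a half turn about z gives the same grasp; the last joint's range is limited). The gripper opens to 85 mm and grips with 20 to 120 N. Pads are 22 mm wide; open, the fingers measure 114 mm over their backs; the gripper's body (76 mm by 85 mm) begins 54 mm behind the grasp point. The pads swing forward as they close: fully open they stand 13 mm farther back than shut.
Start: joints at [0.946, 0.527, 1.433, -0, 1.181, -0.178], TCP at [0.27, 0.564, 0.231] pointing down, gripper open.
Joint ranges: [-3.08, 3.08], [-0.75, 2.2], [0.22, 2.44], [-1.43, 4.57], [0, 2.65], [-2.85, 2.85]. Speed limits (rad/s): [2.79, 2.79, 3.14, 3.14, 3.14, 3.14].

INTERFACE

Orientations are given as a unit quaternion [x, y, z, w].
In Python, from station import manip gives the robot as it stands.
- The arm moves only by the shell command python3 -m handwheel 'ROWS' [FORCE]. ROWS is JSON, a list of rows, each a list of 7 numbers: the shift along the world's x, y, z in mm, then the turn, a rotation vector about the world's x, y, z in degrees, then the opening, from 0 (shut) to 1 (fully open). A call has exactly 10 rows; each row shifts and turns the commanded pose from where the row before left it; what a row does not reach is not made up. A row lasts 1/8 s, in which the tool goes at most 62.5 mm and 10.7 degrees, less where a joint would pass 70% of its speed; a pose out of reach is approached as far as the arm can. A call is refused whole if a number of a shift passes 62.5 or a number of a turn 10.7, either way. A call with a gripper value outside its range is refused whole. The fingers move at their own pace and stop on an object; FORCE is the grip in N (left out, the last holds). Time passes only in rows, so rows that do not move let the fingers close, or fill a call up. It gives the time, the measured TCP pose, the force, the opening and the grip force at its end, in the units of the state.
- manip.sense(): the state, without advancing time (a new reading comes with each control period).
- manip.snapshot(name): name is "scene" or "top" or "wrist"; returns the picture (400x640x3 uint8, red, green, blue); there is no depth.
- manip.get_calibration(name): a dict with "K" (3x3 intrinsics, pixels), "rvec" (rotation vector, rad) and "tvec" (3), from world to camera coordinates, as OpenCV has them. Camera axes: x right, y down, z forward; pixel columns grow to the right and rows downward; lengths in m; the calibration is good to about 2 mm. A picture is of the moment at which its call begins: read the wrist's pose just before it. get_calibration takes no time and is no camera call; for the wrist camera it gives the pose at the moment of the call.
- manip.sign_off(): hands the job in; it is judged then, once.
The state is a dict: "t": time; "q": joint angles; "qd": joint speeds; "tau": joint torques, N m; "tcp_pos": TCP position; "tool_rot": TCP orientation; "force": force on the tool from outside, world axes, zero at the start; "ft_torque": the same for the moment, N m; "finger_gap": opening from 0.0 (shut) to 1.0 (fully open); "gripper_force": force on a finger pad.
Only numpy, scipy, OpenCV 4.12 (cv2) and the standard library are available. Lean on these libraries where they do the work, as an engineer would, in place of code of your own. Each camera call takes 0.05 s, during which the arm holds its last target. There are 200 camera calls.

## Working session

There is one attempt and no reset: what is moved stays moved. The work goes in short steps, Python scripts to look and compute and a shell command to move; the robot and the scene stay as the last step left them, time stands still between calls to the robot, and variables do not carry over. Pictures are saved under pics/ and viewed, at most 10 in all, crops included, and the job is handed in when it is done.

```bash
mkdir -p pics; cat > h.py <<'E'
import numpy as np, cv2
from station import manip
def cal(n):
    c=manip.get_calibration(n); R=cv2.Rodrigues(np.array(c["rvec"],float))[0]
    return np.array(c["K"],float),R,np.array(c["tvec"],float).ravel()
def ray(n,uv,c=None):
    K,R,t=c or cal(n); d=R.T@np.linalg.inv(K)@np.array([uv[0],uv[1],1.]); return -R.T@t,d/np.linalg.norm(d)
def onz(n,uv,z,c=None):
    o,d=ray(n,uv,c); return o+d*(z-o[2])/d[2]
def proj(n,p,c=None):
    K,R,t=c or cal(n); q=K@(R@np.array(p,float)+t); return q[:2]/q[2]
def tri(rs):
    A=np.zeros((3,3));b=np.zeros(3)
    for o,d in rs:
        M=np.eye(3)-np.outer(d,d);A+=M;b+=M@o
    return np.linalg.solve(A,b)
def snap(n,f):
    c=cal(n); im=manip.snapshot(n)[:,:,::-1].copy(); cv2.imwrite(f"pics/{f}.png",im); return im,c
E
python3 - <<'E'
from h import *
a,_=snap("scene","s0");b,_=snap("top","t0");
for n in("scene","top"):
    K,R,t=cal(n);print(n,K[0,0],-R.T@t,R[2])
print(manip.sense())
E
```

```text
scene 472.51177511502755 [-0.24605934 -0.89964248  1.0357506 ] [ 0.51532675  0.57260758 -0.63761972]
top 420.4311236227742 [-0.12601203 -0.00293139  1.66109879] [ 0.39690382 -0.01521139 -0.91773415]
{'t': 0.1, 'q': array([ 9.45506614e-01,  5.28393358e-01,  1.43381661e+00,  8.32425315e-06,
        1.18140760e+00, -1.78514047e-01]), 'qd': array([ 0.00072995, -0.00190223, -0.00393325, -0.00031934, -0.0004914 ,
        0.00185044]), 'tau': array([ 2.96847338e-04, -4.43302774e+01, -1.78586429e+01, -2.51540150e-04,
        3.83636696e-03,  4.70378211e-06]), 'tcp_pos': array([0.2696192 , 0.56311237, 0.2304056 ]), 'tool_rot': array([ 2.21535973e-01,  9.75151674e-01, -9.30277504e-04, -3.99584439e-04]), 'force': array([-0.12836731,  0.55102467,  0.6139768 ]), 'ft_torque': array([ 0.01918654, -0.03031985,  0.03221645]), 'gripper_force': 0.0, 'finger_gap': 1.001863651961239}
```

View pics/t0.png

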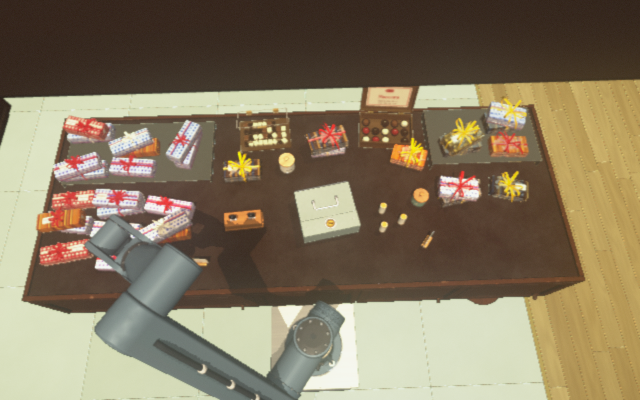

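View pics/s0.png

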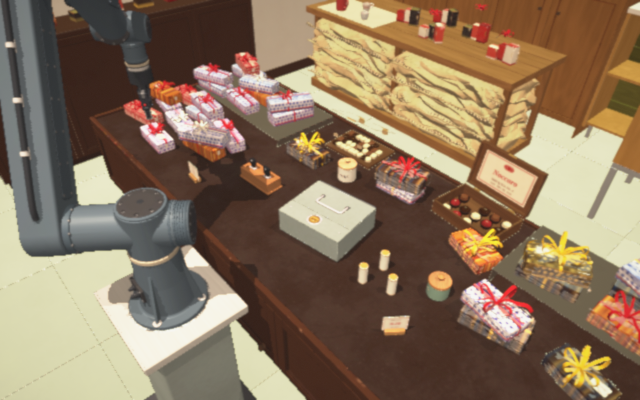

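The top view shows the oak block at about (244,219), the cash box at (327,212) with its lock at (331,223), and three coin rolls at (383,208), (383,227) and (403,218). The scene view shows the same layout, with the keys at about (255,168). I'll zoom in next.

```bash
python3 - <<'E'
from h import *
t=cv2.imread("pics/t0.png");s=cv2.imread("pics/s0.png")
a=cv2.resize(t[175:250,215:415],None,fx=4,fy=4,interpolation=cv2.INTER_CUBIC)
b=cv2.resize(s[150:200,232:292],(360,300),interpolation=cv2.INTER_CUBIC)
d=cv2.resize(s[240:300,340:420],(400,300),interpolation=cv2.INTER_CUBIC)
o=np.zeros((600,800,3),np.uint8);o[:300]=a;o[300:,:360]=b;o[300:,380:780]=d
cv2.imwrite("pics/z1.png",o)
for n,uv,z in[("block",(244,219),.042),("boxtop",(327,212),.086),("lock",(331,223),.088),("r1",(383,207),.064),("r2",(383,226),.064),("r3",(403,217),.064)]:
    print(n,onz("top",uv,z).round(3))
E
```

```text
block [0.498 0.265 0.042]
boxtop [ 0.499 -0.076  0.086]
lock [ 0.451 -0.089  0.088]
r1 [ 0.522 -0.308  0.064]
r2 [ 0.439 -0.3    0.064]
r3 [ 0.475 -0.385  0.064]
```

View pics/z1.png

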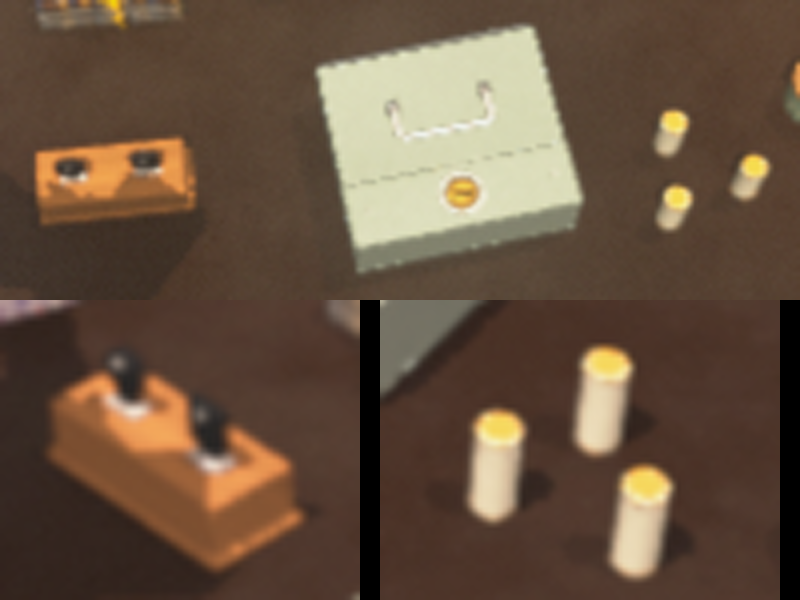

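The three rolls are confirmed; the target is the rightmost, at about (0.475,-0.385). The left key head looks round and the right one squarer, so I'll check from close up with the wrist camera.

```bash
python3 - <<'E'
from h import *
def P(x,y,z): return onz("top",(215+x/4-.5+.125,175+y/4-.5+.125),z)
A=[P(*p,.086) for p in[(318,68),(533,27),(580,200),(358,247)]]
print(np.array(A).round(3)); c=np.mean(A,0);print("box c",c.round(3))
yaw=lambda v:np.degrees(np.arctan2(v[1],v[0]))
print([np.linalg.norm(A[i]-A[i-1]).round(3) for i in range(4)],yaw(A[0]-A[3]),yaw(A[1]-A[2]),yaw(A[0]-A[1])-90,yaw(A[3]-A[2])-90)
print("lock",P(462,193,.088))
B=[P(*p,.042) for p in[(36,152),(183,138),(195,190),(40,208)]]
print(np.array(B).round(3),yaw(B[0]-B[1])-90,yaw(B[3]-B[2])-90,[np.linalg.norm(B[i]-B[i-1]).round(3) for i in range(4)])
s=manip.sense();K,R,t=cal("wrist");o=-R.T@t;print(K[0,0],o-s["tcp_pos"],R[2])
E
python3 -m handwheel '[[23,-30,3,0,0,-6,1],[23,-30,3,0,0,-6,1],[23,-30,3,0,0,-6,1],[23,-30,3,0,0,-6,1],[23,-30,3,0,0,-6,1],[23,-30,3,0,0,-6,1],[23,-30,3,0,0,-6,1],[23,-30,3,0,0,-6,1],[23,-30,3,0,0,-6,1],[0,-20,0,0,0,-6,1]]' 30
```

```text
[[ 0.594  0.055  0.086]
 [ 0.633 -0.169  0.086]
 [ 0.441 -0.203  0.086]
 [ 0.4    0.019  0.086]]
box c [ 0.517 -0.075  0.086]
[np.float64(0.198), np.float64(0.228), np.float64(0.195), np.float64(0.226)] 10.475065589512871 9.955035790020833 9.804900693953414 10.478310774569664
lock [ 0.45159573 -0.08599888  0.088     ]
[[0.53  0.35  0.042]
 [0.54  0.198 0.042]
 [0.482 0.185 0.042]
 [0.468 0.343 0.042]] 3.8211612371167405 5.01349471071579 [np.float64(0.062), np.float64(0.152), np.float64(0.06), np.float64(0.158)]
292.89683792160173 [-0.07068835  0.03298361  0.14259644] [ 0.27542956 -0.13407968 -0.95192499]
t: 1.35
tcp_pos: [0.4788, 0.2721, 0.2582]
tool_rot: [0.681, 0.732, 0.0, 0.0]
force: [-0.4, -0.0, -0.1]
finger_gap: 0.996
gripper_force: 0.0
```

```bash
python3 - <<'E'
from h import *
a,c=snap("wrist","w1");K,R,t=c;print(-R.T@t,R[2])
E
```

```text
[0.47307949 0.34933153 0.40070902] [ 0.02257644 -0.30592645 -0.95178743]
```

View pics/w1.png

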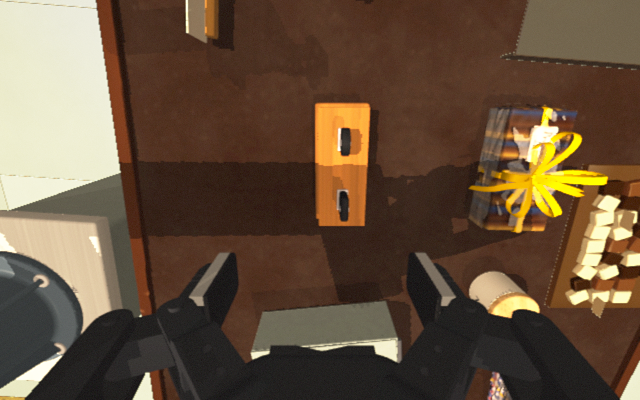

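```bash
python3 - <<'E'
from h import *
a=cv2.imread("pics/w1.png")
cv2.imwrite("pics/z2.png",cv2.resize(a[95:235,305:380],(320,597),interpolation=cv2.INTER_CUBIC))
E
```

```text
(no output)
```

View pics/z2.png

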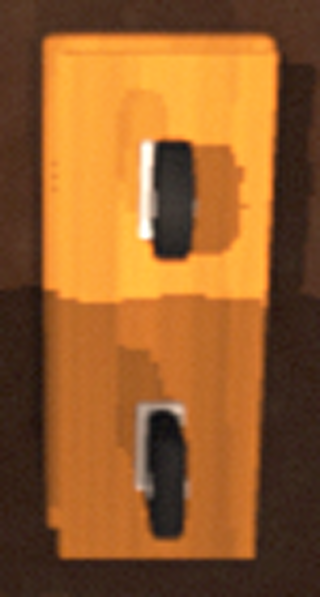

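From above I can see both keys, the upper at (345,141) and the lower at (344,205), but the head shapes aren't clear. I'll sidestep to view them obliquely.

```bash
python3 -m handwheel '[[-30,-5,-8,0,0,0,1],[-30,-5,-8,0,0,0,1],[-30,-5,-8,0,0,0,1],[-30,-5,-8,0,0,0,1],[-30,-5,-8,0,0,0,1],[-10,-5,-8,0,0,0,1],[0,0,-8,0,0,0,1],[0,0,0,0,0,0,1],[0,0,0,0,0,0,1],[0,0,0,0,0,0,1]]'
python3 - <<'E'
from h import *
a,c=snap("wrist","w2")
p=proj("wrist",[.505,.265,.065],c);print(p,-c[1].T@c[2])
x,y=int(p[0]),int(p[1]);cr=a[max(0,y-75):y+75,max(0,x-100):min(640,x+100)];print(x,y,cr.shape)
cv2.imwrite("pics/z3.png",cv2.resize(cr,None,fx=4,fy=4,interpolation=cv2.INTER_CUBIC))
E
```

```text
t: 2.65
tcp_pos: [0.3179, 0.2438, 0.2024]
tool_rot: [0.68, 0.734, 0.0, 0.0]
force: [-0.4, -0.2, 0.0]
finger_gap: 0.996
gripper_force: 0.0
[513.12843481 179.22691353] [0.31179345 0.32095259 0.345025  ]
513 179 (150, 200, 3)
```

View pics/z3.png

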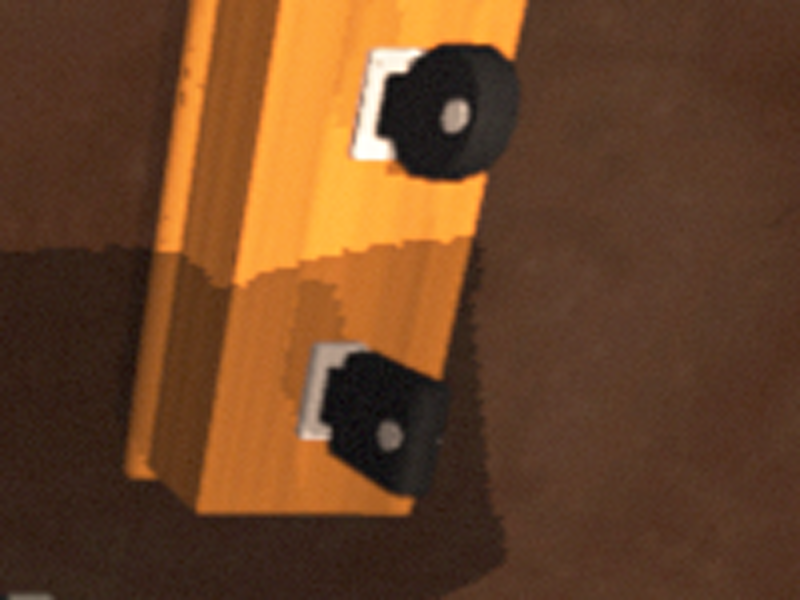

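The lower (−y) key is the square-headed one, with the rivet on its face at about (510,212) in w2. Now I'll work out its position and the gripper shift.

```bash
cat > cw1.txt <<'E'
E
python3 - <<'E'
from h import *
c2=cal("wrist")
p=onz("wrist",(509.6,211.9),.068,c2);print("dot",p,"-> head", p+[.005,.0004,0])
# collar corner in w2: near(-x,+y): crop(318,343); (-x,-y): (299,439)
def P(x,y,z): return onz("wrist",(413+(x+.5)/4-.5,104+(y+.5)/4-.5),z,c2)
a,b=P(318,343,.046),P(299,439,.046);print(a,b,np.linalg.norm(a-b),"mid->centre",(a+b)/2+[.007,.0005,0],np.degrees(np.arctan2((a-b)[1],(a-b)[0]))-90)
# block top front edge
e,f=P(275,0,.042),P(198,512,.042);g=P(410,512,.042);print(e,f,g,np.degrees(np.arctan2((e-f)[1],(e-f)[0]))-90,np.degrees(np.arctan2((g-f)[1],(g-f)[0])))
s=manip.sense();from scipy.spatial.transform import Rotation as Ro
M=Ro.from_quat(s["tool_rot"]).as_matrix();print(s["tcp_pos"],M[:,1],M[:,2],np.degrees(np.arctan2(M[1,1],M[0,1])))
E
```

```text
dot [0.50846837 0.23197025 0.068     ] -> head [0.51346837 0.23237025 0.068     ]
[0.4986443  0.24857116 0.046     ] [0.50038167 0.22138503 0.046     ] 0.027241585053027373 mid->centre [0.50651298 0.23547809 0.046     ] 3.656610895462748
[0.4683132  0.33320877 0.042     ] [0.47995169 0.19624643 0.042     ] [0.53962014 0.20077382 0.042     ] 4.857087660057687 4.339052176349449
[0.31765895 0.24379367 0.20244163] [9.97068924e-01 7.65052796e-02 7.09829987e-04] [ 6.90079463e-04  2.84594755e-04 -9.99999721e-01] 4.3877181174954885
```

```bash
python3 -m handwheel '[[38,-2,0,0,0,0,1],[38,-2,0,0,0,0,1],[38,-2,0,0,0,0,1],[38,-2,-10,0,0,0,1],[37,0,-20,0,0,0,1],[0,0,-25,0,0,0,1],[0,0,-25,0,0,0,1],[0,0,-20,0,0,0,1],[0,0,0,0,0,0,1],[0,0,0,0,0,0,1]]'
python3 - <<'E'
from h import *
a,c=snap("wrist","w3")
cv2.imwrite("pics/z4.png",a[180:400,180:460])
print(proj("wrist",[.507,.2355,.084],c),proj("wrist",[.507,.2355,.046],c),manip.sense()["tcp_pos"])
E
```

```text
t: 3.95
tcp_pos: [0.5067, 0.2358, 0.1029]
tool_rot: [0.679, 0.734, 0.001, 0.0]
force: [0.2, -0.4, 0.0]
finger_gap: 0.998
gripper_force: 0.0
[322.6461333  238.64714361] [322.46790324 215.85649566] [0.50682946 0.23584825 0.10325653]
```

View pics/z4.png

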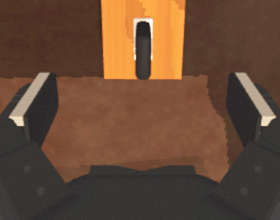

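The key is centred between the pads at (323,~235), as predicted. Next I'll go down, grip and lift.

```bash
python3 -m handwheel '[[0,0,-18,0,0,0,1],[0,0,-18,0,0,0,1],[0,0,-16,0,0,0,1],[0,0,0,0,0,0,0],[0,0,0,0,0,0,0],[0,0,0,0,0,0,0],[0,0,0,0,0,0,0],[0,0,0,0,0,0,0],[0,0,0,0,0,0,0],[0,0,0,0,0,0,0]]' 60
```

```text
t: 5.25
tcp_pos: [0.5064, 0.2357, 0.0509]
tool_rot: [0.679, 0.734, 0.0, 0.0]
force: [-0.2, 0.0, 5.7]
finger_gap: 0.105
gripper_force: 58.9
```

```bash
python3 -m handwheel '[[0,0,10,0,0,0,0],[0,0,15,0,0,0,0],[0,0,20,0,0,0,0],[0,0,25,0,0,0,0],[0,0,25,0,0,0,0],[0,0,25,0,0,0,0],[-6,-35,0,0,0,1,0],[-6,-35,0,0,0,1,0],[-6,-35,0,0,0,1,0],[-6,-35,0,0,0,1,0]]'
python3 -m handwheel '[[-6,-35,0,0,0,1,0],[-6,-35,0,0,0,0.8,0],[-6,-35,0,0,0,0,0],[-6,-35,0,0,0,0,0],[-7,-42,0,0,0,0,0],[0,0,0,0,0,0,0],[0,0,0,0,0,0,0],[0,0,0,0,0,0,0],[0,0,0,0,0,0,0],[0,0,0,0,0,0,0]]'
python3 - <<'E'
from h import *
a,c=snap("wrist","w4");np.savez("w4.npz",K=c[0],R=c[1],t=c[2])
s=manip.sense();print(s["tcp_pos"],proj("wrist",s["tcp_pos"]+[0,0,.019],c),proj("wrist",[.452,-.0867,.088],c),proj("wrist",s["tcp_pos"]+[0,0,-.039],c))
cv2.imwrite("pics/z5.png",np.hstack([cv2.resize(a[100:300,220:420],(600,600),interpolation=cv2.INTER_CUBIC)]))
E
```

```text
t: 6.5
tcp_pos: [0.4812, 0.0947, 0.1711]
tool_rot: [0.653, 0.757, -0.0, -0.0]
force: [-0.4, 0.8, 0.2]
finger_gap: 0.109
gripper_force: 58.9
t: 7.75
tcp_pos: [0.451, -0.0857, 0.1703]
tool_rot: [0.641, 0.768, -0.0, -0.0]
force: [1.1, -0.1, -0.6]
finger_gap: 0.107
gripper_force: 58.9
[ 0.4510656  -0.0858383   0.17031367] [322.42778379 272.76816949] [323.1964419  205.50395573] [322.30760918 225.36774974]
```

View pics/z5.png

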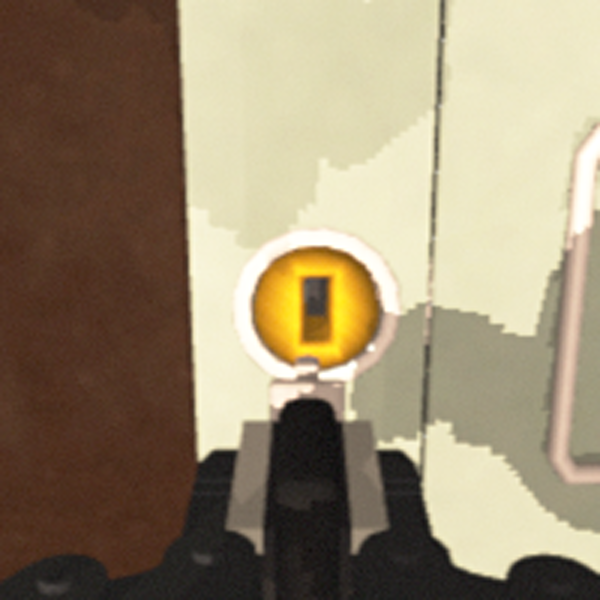

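The slot is clear at about (325,203) and the key's collar sits at about (322,227). I'll compute the correction needed.

```bash
python3 - <<'E'
from h import *
from scipy.spatial.transform import Rotation as Ro
d=np.load("w4.npz");c=(d["K"],d["R"],d["t"]);a=cv2.imread("pics/w4.png")
h=cv2.cvtColor(a,cv2.COLOR_BGR2HSV);m=cv2.inRange(h,(15,120,60),(35,255,255))
n,l,st,ce=cv2.connectedComponentsWithStats(m[150:230,280:370]);i=1+np.argmax(st[1:,4]);print(st[i],ce[i]+[280,150])
cn=cv2.findContours((l==i).astype(np.uint8),cv2.RETR_EXTERNAL,cv2.CHAIN_APPROX_NONE)[0][0];e=cv2.fitEllipse(cv2.convexHull(cn));print(e)
pl=onz("wrist",(e[0][0]+280,e[0][1]+150),.088,c);print("plug",pl)
q=lambda x,y:(220+(x+.5)/3-.5,100+(y+.5)/3-.5)
S=[onz("wrist",q(*p),.0865,c) for p in[(303,278),(329,278),(303,342),(329,342)]];print("slot",np.mean(S,0),np.array(S).round(4))
s=manip.sense();T=s["tcp_pos"];M=Ro.from_quat(s["tool_rot"]).as_matrix();yw=np.degrees(np.arctan2(M[1,1],M[0,1]));print(T,yw,M[:,2])
v=S[0]-S[2];print("slot yaw",np.degrees(np.arctan2(v[1],v[0]))-90)
ax=np.array([-np.sin(np.radians(yw)),np.cos(np.radians(yw)),0])
for nm,dz,dy in[("collar top+y",-.003,.0135),("collar bot+y",-.007,.0135),("tip+y",-.039,.005),("tip+y8",-.039,.008)]:
    u=proj("wrist",T+[0,0,dz]+ax*dy,c);print(nm,(u-[220,100]+.5)*3-.5)
E
```

```text
[  25   32   41   41 1241] [325.03223207 201.9524577 ]
((44.961063385009766, 52.12506866455078), (40.67826843261719, 41.76026916503906), 91.76301574707031)
plug [ 0.45288749 -0.08359459  0.088     ]
slot [ 0.45318014 -0.08493025  0.0865    ] [[ 0.4481 -0.0765  0.0865]
 [ 0.455  -0.0753  0.0865]
 [ 0.4513 -0.0946  0.0865]
 [ 0.4584 -0.0933  0.0865]]
[ 0.4510656  -0.0858383   0.17031367] 10.25824507983432 [-8.68300647e-05  7.95979119e-05 -9.99999993e-01]
slot yaw 10.164396677419688
collar top+y [308.12876744 386.72898159]
collar bot+y [308.10222671 377.94358801]
tip+y [307.92461117 356.30046756]
tip+y8 [307.92569487 343.66114625]
```

```bash
python3 -m handwheel '[[2,1.3,-12,0,0,0,0],[0,0,-12,0,0,0,0],[0,0,-12,0,0,0,0],[0,0,0,0,0,0,0],[0,0,-3,0,0,0,0],[0,0,-3,0,0,0,0],[0,0,-3,0,0,0,0],[0,0,-3,0,0,0,0],[0,0,-3,0,0,0,0],[0,0,0,0,0,0,0]]'
```

```text
t: 9.05
tcp_pos: [0.4529, -0.085, 0.1191]
tool_rot: [0.641, 0.767, -0.0, -0.0]
force: [0.3, -0.6, -0.6]
finger_gap: 0.109
gripper_force: 58.9
```

```bash
python3 -m handwheel '[[0,0,-4,0,0,0,0],[0,0,-4,0,0,0,0],[0,0,-4,0,0,0,0],[0,0,-3,0,0,0,0],[0,0,-3,0,0,0,0],[0,0,-2,0,0,0,0],[0,0,-2,0,0,0,0],[0,0,-1,0,0,0,0],[0,0,0,0,0,0,0],[0,0,0,0,0,0,0]]'
```

```text
t: 10.3
tcp_pos: [0.4531, -0.0851, 0.0968]
tool_rot: [0.641, 0.767, 0.0, 0.0]
force: [-1.7, 1.1, 5.9]
finger_gap: 0.104
gripper_force: 60.2
```

```bash
python3 -m handwheel '[[0,0,-0.5,0,0,-8,0],[0,0,0,0,0,-9,0],[0,0,0,0,0,-9,0],[0,0,0,0,0,-9,0],[0,0,0,0,0,-9,0],[0,0,0,0,0,-9,0],[0,0,0,0,0,-9,0],[0,0,0,0,0,-9,0],[0,0,0,0,0,-7,0],[0,0,0,0,0,-3,0]]'
python3 - <<'E'
from h import *
from scipy.spatial.transform import Rotation as Ro
s=manip.sense();M=Ro.from_quat(s["tool_rot"]).as_matrix();print(np.degrees(np.arctan2(M[1,1],M[0,1])),s["tcp_pos"],s["force"],s["ft_torque"],s["q"])
a,c=snap("scene","s1");b,_=snap("wrist","w5")
cv2.imwrite("pics/z6.png",np.hstack([cv2.resize(a[150:275,250:450],(480,300),interpolation=cv2.INTER_CUBIC),cv2.resize(b[150:350,220:420],(300,300))]))
E
```

```text
t: 11.55
tcp_pos: [0.4521, -0.0841, 0.0967]
tool_rot: [0.986, 0.166, -0.001, -0.001]
force: [-2.9, 2.9, 12.9]
finger_gap: 0.105
gripper_force: 60.9
-70.93477319268747 [ 0.45212692 -0.08414602  0.09671368] [-2.93341168  2.88638029 12.88823801] [0.60458625 0.4073812  0.04173664] [-4.28210783e-01  5.47241038e-01  1.95856324e+00  1.10095066e-03
  6.37477955e-01  8.08948654e-01]
```

View pics/z6.png

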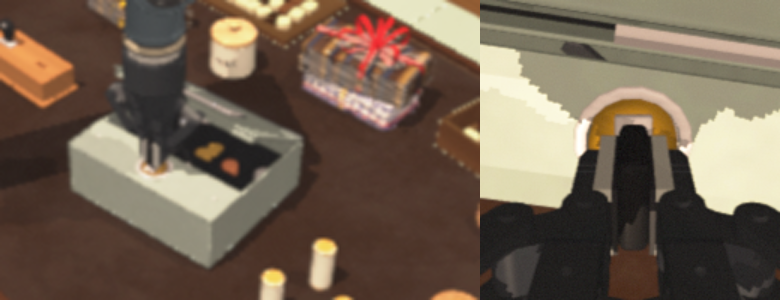

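The lid has sprung up and the key turned about 81°. Next I'll release, lift, and close the fingers for pushing the lid.

```bash
python3 -m handwheel '[[0,0,0,0,0,0,0.6],[0,0,0,0,0,0,0.6],[0,0,0,0,0,0,0.6],[0,0,0,0,0,0,0.6],[0,0,12,0,0,0,0.6],[0,0,20,0,0,0,0.6],[0,0,28,0,0,0,0.6],[0,0,28,0,0,0,0],[26,-21,0,0,0,0,0],[26,-21,0,0,0,0,0]]'
python3 - <<'E'
from h import *
a,c=snap("wrist","w6");np.savez("w6.npz",K=c[0],R=c[1],t=c[2])
h=cv2.cvtColor(a,cv2.COLOR_BGR2HSV);m=cv2.inRange(h,(15,120,60),(35,255,255))
n,l,st,ce=cv2.connectedComponentsWithStats(m);
for i in range(1,n):
    if st[i,4]>60: print(st[i],ce[i])
print(proj("wrist",[.453,-.0848,.088],c),proj("wrist",[.453,-.0848,.130],c))
E
```

```text
t: 12.9
tcp_pos: [0.5058, -0.1274, 0.1855]
tool_rot: [0.986, 0.167, 0.001, 0.001]
force: [-0.0, -0.0, 0.5]
finger_gap: 0.001
gripper_force: 0.0
[258 163  24  13 207] [268.73429952 168.43961353]
[494 217  24  22 358] [504.67597765 227.03631285]
[238 218  38  35 489] [260.82822086 231.73006135]
[629 222  11  36 250] [635.544 240.52 ]
[451 285  22  19 292] [460.48287671 294.17465753]
[533 284  23  18 297] [543.51515152 292.1952862 ]
[513 324  46  29 533] [535.89305816 338.71669794]
[256.45457162 237.36602626] [244.80641044 261.17684824]
```

```bash
python3 -m handwheel '[[4,-24,0,0,0,0,0],[14.8,2.7,0,0,0,0,0],[14.8,2.7,0,0,0,0,0],[14.8,2.7,0,0,0,0,0],[9.8,1.8,0,0,0,0,0],[9.8,1.8,0,0,0,0,0],[9.8,1.8,0,0,0,0,0],[9.8,1.8,0,0,0,0,0],[9.8,1.8,0,0,0,0,0],[9.8,1.8,0,0,0,0,0]]'
python3 -m handwheel '[[9.8,1.8,0,0,0,0,0],[6,1,0,0,0,0,0],[0,0,0,0,0,0,0],[0,0,0,0,0,0,0],[0,0,0,0,0,0,0],[-15,-2.7,0,0,0,0,0],[-20,-3.6,0,0,0,0,0],[-20,-20,0,0,0,0,0],[-20,-30,0,0,0,0,0.8],[-15,-30,0,0,0,0,0.8]]'
python3 - <<'E'
from h import *
a,c=snap("scene","s2");b,c2=snap("top","t2")
print(manip.sense()["tcp_pos"])
# rolls top view
h=cv2.cvtColor(b,cv2.COLOR_BGR2HSV);m=cv2.inRange(h,(18,120,150),(35,255,255))
n,l,st,ce=cv2.connectedComponentsWithStats(m[195:245,365:425])
for i in range(1,n):
    if st[i,4]>8:
        p=ce[i]+[365,195];print(st[i,2:],p,onz("top",p,.064,c2))
# predicted lid edge at several angles in both views
for th in(1.1,1.4,1.6,1.72,1.85):
    x=.098-.133*np.cos(th);z=.084+.133*np.sin(th)
    o=[]
    for y in(-.114,.114): 
        P=[.518+.984*x-.177*y,-.0731+.177*x+.984*y,z];o+=[proj("scene",P,c).round(0),proj("top",P,c2).round(0)]
    print(th,*o)
cv2.imwrite("pics/z7.png",np.hstack([cv2.resize(a[130:275,250:450],(440,320),interpolation=cv2.INTER_CUBIC),cv2.resize(b[165:265,270:380],(352,320),interpolation=cv2.INTER_CUBIC)]))
E
```

```text
t: 14.2
tcp_pos: [0.613, -0.1321, 0.1838]
tool_rot: [0.986, 0.167, 0.0, 0.0]
force: [-0.5, -0.6, 0.6]
finger_gap: -0.003
gripper_force: 0.1
t: 15.45
tcp_pos: [0.537, -0.2162, 0.184]
tool_rot: [0.986, 0.167, -0.0, -0.0]
force: [-0.1, -0.5, 0.0]
finger_gap: 0.421
gripper_force: 0.0
[ 0.53680124 -0.21847233  0.18408469]
[ 6  5 21] [383.28571429 204.66666667] [ 0.53217805 -0.31014816  0.064     ]
[ 7  5 28] [403.28571429 216.        ] [ 0.47935119 -0.38647629  0.064     ]
[ 6  6 23] [383.86956522 223.47826087] [ 0.44993448 -0.30416976  0.064     ]
1.1 [368. 187.] [354. 182.] [307. 159.] [295. 193.]
1.4 [375. 177.] [351. 172.] [315. 150.] [293. 183.]
1.6 [380. 173.] [350. 165.] [320. 146.] [292. 177.]
1.72 [383. 171.] [349. 162.] [323. 144.] [291. 173.]
1.85 [386. 169.] [348. 159.] [327. 143.] [290. 170.]
```

```bash
python3 - <<'E'
from h import *
b=cv2.imread("pics/t2.png");h=cv2.cvtColor(b,cv2.COLOR_BGR2HSV)
for col in(300,320,340): print(col,[(r,*h[r,col]) for r in range(156,196,2)])
# key head in w? rolls seen in wrist w6 : bottoms
d=np.load("w6.npz");c=(d["K"],d["R"],d["t"])
for p in[(504.7,227),(460.5,294.2),(543.5,292.2)]: print(onz("wrist",p,.064,c).round(4))
E
```

```text
300 [(156, np.uint8(74), np.uint8(18), np.uint8(152)), (158, np.uint8(74), np.uint8(18), np.uint8(154)), (160, np.uint8(75), np.uint8(17), np.uint8(150)), (162, np.uint8(76), np.uint8(19), np.uint8(145)), (164, np.uint8(74), np.uint8(20), np.uint8(140)), (166, np.uint8(78), np.uint8(19), np.uint8(137)), (168, np.uint8(75), np.uint8(19), np.uint8(131)), (170, np.uint8(73), np.uint8(18), np.uint8(128)), (172, np.uint8(80), np.uint8(19), np.uint8(123)), (174, np.uint8(73), np.uint8(19), np.uint8(122)), (176, np.uint8(77), np.uint8(19), np.uint8(121)), (178, np.uint8(73), np.uint8(19), np.uint8(122)), (180, np.uint8(79), np.uint8(17), np.uint8(122)), (182, np.uint8(77), np.uint8(19), np.uint8(123)), (184, np.uint8(75), np.uint8(17), np.uint8(120)), (186, np.uint8(75), np.uint8(18), np.uint8(114)), (188, np.uint8(69), np.uint8(17), np.uint8(108)), (190, np.uint8(66), np.uint8(13), np.uint8(95)), (192, np.uint8(60), np.uint8(15), np.uint8(85)), (194, np.uint8(50), np.uint8(10), np.uint8(79))]
320 [(156, np.uint8(80), np.uint8(16), np.uint8(140)), (158, np.uint8(75), np.uint8(18), np.uint8(
[... 1285 characters left out ...]
8(18), np.uint8(145)), (172, np.uint8(75), np.uint8(17), np.uint8(148)), (174, np.uint8(78), np.uint8(17), np.uint8(151)), (176, np.uint8(75), np.uint8(16), np.uint8(155)), (178, np.uint8(72), np.uint8(16), np.uint8(159)), (180, np.uint8(70), np.uint8(15), np.uint8(158)), (182, np.uint8(72), np.uint8(17), np.uint8(153)), (184, np.uint8(75), np.uint8(18), np.uint8(145)), (186, np.uint8(77), np.uint8(16), np.uint8(140)), (188, np.uint8(80), np.uint8(17), np.uint8(134)), (190, np.uint8(78), np.uint8(20), np.uint8(130)), (192, np.uint8(77), np.uint8(18), np.uint8(126)), (194, np.uint8(75), np.uint8(17), np.uint8(121))]
[ 0.5308 -0.3095  0.064 ]
[ 0.4474 -0.3045  0.064 ]
[ 0.4784 -0.3863  0.064 ]
```

```bash
python3 -m handwheel '[[-6,-17,0,0,0,8.1,0.7],[-6,-17,0,0,0,8.1,0.7],[-6,-17,0,0,0,8.1,0.7],[-6,-17,0,0,0,8.1,0.7],[-6,-17,0,0,0,8.1,0.7],[-6,-17,0,0,0,8.1,0.7],[-6,-17,0,0,0,8.1,0.7],[-6,-17,0,0,0,8.1,0.7],[-5,-16,0,0,0,8.1,0.7],[-5,-16,0,0,0,8.1,0.7]]'
python3 - <<'E'
from h import *
s=manip.sense();print(s["tcp_pos"],s["tool_rot"])
a,c=snap("wrist","w7");h=cv2.cvtColor(a,cv2.COLOR_BGR2HSV);m=cv2.inRange(h,(18,120,150),(35,255,255))
n,l,st,ce=cv2.connectedComponentsWithStats(m)
for i in range(1,n):
    if st[i,4]>80: print(st[i,2:],ce[i],onz("wrist",ce[i],.064,c))
b,c2=snap("top","t3");h=cv2.cvtColor(b,cv2.COLOR_BGR2HSV);np.set_printoptions(linewidth=200)
for col in(300,310,320,330,340): print(col,h[156:200:2,col,1],h[156:200:2,col,2])
E
```

```text
t: 16.8
tcp_pos: [0.4803, -0.3834, 0.1838]
tool_rot: [0.64, 0.769, 0.0, -0.0]
force: [-0.1, 0.5, 0.8]
finger_gap: 0.701
gripper_force: 0.0
[ 0.48027325 -0.38340239  0.18384396] [ 6.39532819e-01  7.68763750e-01  2.53234081e-04 -7.42317353e-05]
[ 25  27 515] [302.11650485  94.90873786] [ 0.44823019 -0.30319663  0.064     ]
[ 24  24 463] [395.47948164 119.5075594 ] [ 0.53100941 -0.30836718  0.064     ]
[ 22  22 370] [320.43783784 192.57567568] [ 0.47896237 -0.38516224  0.064     ]
[ 132  130 6460] [580.13513932 293.20990712] [ 0.76727627 -0.44428324  0.064     ]
[ 18  41 358] [374.47486034 285.74022346] [ 0.55251968 -0.47458378  0.064     ]
[  86  127 9186] [ 37.82789027 335.2338341 ] [ 0.20081493 -0.60417778  0.064     ]
300 [103 101  96 101 103 101  42  43  43  42  42  43  42  44  45  41  42  35  15  17  17  15] [ 84  83  82  83  84  83 194 185 155 153 156 155 156 158 160 160 158 137 118 118 119 120]
310 [ 81  93  94  93 100  45  42  41  31  16  17  15  19  13  13  15  17  15  15  11  14  24] [ 82  77  76  77  82 188 183 149 132 114 118 118 119 118 118 118 120 119 116  97  73  75]
320 [16 15 15 15 19 19 15 17 19 17 15 11 17 23 30 22 18 18 15 17 15 19] [113 118 119 120 120 120 120 118 121 119 116  90  76  77  76  71  87 113 118 118 118 118]
330 [19 17 19 15 15 17 19 19 15 14 18 17 17 17 17 19 19 19 19 21 17 17] [120 119 118 119 120 119 119 120 119 111 115 118 118 118 118 119 119 120 119 120 119 119]
340 [19 21 19 20 19 17 19 17 15 17 19 19 19 17 17 18 13 12 15  9 16 20] [136 135 132 127 122 120 119 120 118 118 119 120 121 120 119 116  96  84  84  84  81  77]
```

The lid's edge in the top view (rows 168 and 166 at columns 300 and 310) puts it at its 1.85 stop. Next I'll pick up the roll.

```bash
python3 -m handwheel '[[-1,-2,-30,0,0,0,0.7],[0,0,-35,0,0,0,0.7],[0,0,-35,0,0,0,0.7],[0,0,-30,0,0,0,0.7],[0,0,-18,0,0,0,0.7],[0,0,-8,0,0,0,0.7],[0,0,0,0,0,0,0],[0,0,0,0,0,0,0],[0,0,0,0,0,0,0],[0,0,0,0,0,0,0]]' 40
python3 -m handwheel '[[0,0,0,0,0,0,0],[0,0,0,0,0,0,0],[0,0,15,0,0,0,0],[0,0,25,0,0,0,0],[0,0,35,0,0,0,0],[0,0,35,0,0,0,0],[0,0,30,0,0,0,0],[0,0,0,0,0,0,0],[0,0,0,0,0,0,0],[0,0,0,0,0,0,0]]'
```

```text
t: 18.15
tcp_pos: [0.4796, -0.3863, 0.029]
tool_rot: [0.642, 0.767, -0.0, 0.001]
force: [-0.1, 1.2, 4.9]
finger_gap: 0.281
gripper_force: 39.4
t: 19.4
tcp_pos: [0.4781, -0.3847, 0.1659]
tool_rot: [0.641, 0.767, 0.0, -0.002]
force: [-0.8, 0.4, -0.8]
finger_gap: 0.279
gripper_force: 39.4
```

```bash
python3 -m handwheel '[[0,10,10,0,0,0,0],[7,40,5,0,0,0,0],[8,45,0,0,0,0,0],[10,50,0,0,0,0,0],[10,50,0,0,0,0,0],[10,50,0,0,0,0,0],[10,45,0,0,0,0,0],[8,30,0,0,0,0,0],[5,17,0,0,0,0,0],[0,0,0,0,0,0,0]]'
python3 - <<'E'
from h import *
a,c=snap("wrist","w8");np.savez("w8.npz",K=c[0],R=c[1],t=c[2])
for n,p in[("bay",(32,75,13)),("c1",(-28,39,48)),("c2",(92,39,48)),("c3",(92,111,48)),("c4",(-28,111,48)),("lock",(-66,0,88)),("keytop",(-66,0,130))]:
    x,y,z=np.array(p)/1e3;print(n,proj("wrist",[.518+.984*x-.177*y,-.0731+.177*x+.984*y,z],c).round(0))
cv2.imwrite("pics/z8.png",a)
print(manip.sense()["tcp_pos"])
E
```

```text
t: 20.65
tcp_pos: [0.5471, -0.0478, 0.1829]
tool_rot: [0.641, 0.768, -0.0, 0.0]
force: [1.1, -0.0, -1.2]
finger_gap: 0.282
gripper_force: 39.5
bay [321. 126.]
c1 [259. 167.]
c2 [383. 168.]
c3 [389.  88.]
c4 [254.  87.]
lock [209. 221.]
keytop [188. 242.]
[ 0.54699486 -0.04880905  0.18284035]
```

View pics/z8.png

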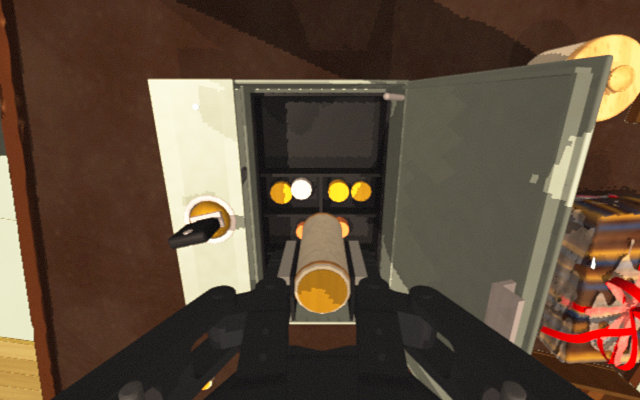

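The final picture shows the key standing in the lock at about (205,225) and turned, the lid fully back on the right, and the empty bay at about x 259–383, y 95–173, with the roll held at (322,290). Next I'll move over the bay and lower the roll.

```bash
python3 -m handwheel '[[-3,17,0,0,0,0,0],[-4,18,0,0,0,0,0],[-3,17,0,0,0,0,0],[0,0,-15,0,0,0,0],[0,0,-20,0,0,0,0],[0,0,-20,0,0,0,0],[0,0,-20,0,0,0,0],[0,0,-20,0,0,0,0],[0,0,-20,0,0,0,0],[0,0,-15,0,0,0,0]]'
python3 -m handwheel '[[0,0,-5,0,0,0,0],[0,0,-2,0,0,0,0],[0,0,-1.5,0,0,0,0],[0,0,-1,0,0,0,0],[0,0,-1,0,0,0,0],[0,0,0,0,0,0,0],[0,0,0,0,0,0,0],[0,0,0,0,0,0,0],[0,0,0,0,0,0,0],[0,0,0,0,0,0,0]]'
```

```text
t: 21.95
tcp_pos: [0.5366, 0.0032, 0.0511]
tool_rot: [0.641, 0.767, -0.0, -0.001]
force: [0.2, -0.7, -2.5]
finger_gap: 0.283
gripper_force: 39.5
t: 23.2
tcp_pos: [0.537, 0.0033, 0.0423]
tool_rot: [0.641, 0.767, -0.0, 0.0]
force: [0.2, -0.4, -2.3]
finger_gap: 0.279
gripper_force: 39.4
```

```bash
python3 -m handwheel '[[0,0,-0.5,0,0,0,0],[0,0,-0.5,0,0,0,0],[0,0,-0.5,0,0,0,0],[0,0,0,0,0,0,0],[0,0,0,0,0,0,0],[0,0,0,0,0,0,0],[0,0,0,0,0,0,0],[0,0,0,0,0,0,0],[0,0,0,0,0,0,0],[0,0,0,0,0,0,0]]'
```

```text
t: 24.45
tcp_pos: [0.537, 0.0034, 0.0419]
tool_rot: [0.641, 0.767, 0.0, 0.0]
force: [-2.3, -0.4, 8.7]
finger_gap: 0.28
gripper_force: 40.3
```

Contact: the force went from −2.3 to +8.7 N, so the roll is on the floor. I'll release it and lift.

```bash
python3 -m handwheel '[[0,0,0.3,0,0,0,0.35],[0,0,0,0,0,0,0.4],[0,0,0,0,0,0,0.5],[0,0,0,0,0,0,0.5],[0,0,0,0,0,0,0.5],[0,0,8,0,0,0,0.5],[0,0,15,0,0,0,0.5],[0,0,30,0,0,0,0.5],[0,0,40,0,0,0,0.5],[0,0,40,0,0,0,0.5]]'
python3 -m handwheel '[[0,-20,30,0,0,0,0.5],[0,-40,20,0,0,0,0.5],[0,-40,0,0,0,0,0.5],[0,-20,0,0,0,0,0.5],[0,0,0,0,0,0,0.5],[0,0,0,0,0,0,0.5],[0,0,0,0,0,0,0.5],[0,0,0,0,0,0,0.5],[0,0,0,0,0,0,0.5],[0,0,0,0,0,0,0.5]]'
python3 - <<'E'
from h import *
a,c=snap("wrist","w9");h=cv2.cvtColor(a,cv2.COLOR_BGR2HSV);m=cv2.inRange(h,(15,120,60),(35,255,255))
n,l,st,ce=cv2.connectedComponentsWithStats(m)
for i in range(1,n):
    if st[i,4]>60 and ce[i][1]<260: print(st[i],ce[i])
P=lambda x,y,z:proj("wrist",[.518+.984*x-.177*y,-.0731+.177*x+.984*y,z],c).round(0)
print("roll top exp",P(.032,.072,.077),"bottom",P(.032,.072,.013),"lock",P(-.066,0,.088))
for th in(1.6,1.7,1.85): print(th,P(.098-.133*np.cos(th),.114,.084+.133*np.sin(th)))
r=P(-.066,0,.088);x,y=map(int,r);d=cv2.inRange(h,(0,0,0),(180,255,50))[y-40:y+60,max(0,x-60):x+60];ys,xs=np.nonzero(d);print("black near lock",len(xs),xs.mean()+max(0,x-60),ys.mean()+y-40,"head exp",P(-.066,0,.130),P(-.066,0,.114))
print("lid row",[tuple(a[90,u]) for u in range(380,460,8)])
E
```

```text
t: 25.7
tcp_pos: [0.5369, 0.0034, 0.1764]
tool_rot: [0.641, 0.767, 0.0, 0.0]
force: [0.0, -0.8, 0.3]
finger_gap: 0.496
gripper_force: 0.0
t: 26.95
tcp_pos: [0.537, -0.1164, 0.2241]
tool_rot: [0.641, 0.767, 0.0, -0.0]
force: [0.3, 0.1, 0.6]
finger_gap: 0.5
gripper_force: 0.0
[ 585    0   55   48 1201] [612.85845129  18.60865945]
[335  43  23  25 457] [345.62800875  55.03501094]
[346 115  42  23 706] [366.54249292 125.8470255 ]
[291 117  23  23 392] [302.19897959 127.78061224]
[223 120  37  37 603] [242.70646766 137.88059701]
[570 129  70  13 366] [606.58469945 134.46721311]
[316 160  15  14 156] [322.99358974 166.69230769]
[560 166  80  13 557] [604.90664273 172.16696589]
[310 193  16  14 176] [317.50568182 199.43181818]
[585 194  28   7 118] [599.83898305 197.1440678 ]
roll top exp [345.  56.] bottom [341.  65.] lock [240. 139.]
1.6 [ 549. -113.]
1.7 [ 580. -111.]
1.85 [ 619. -104.]
black near lock 1643 285.26719415702985 147.8344491783323 head exp [226. 145.] [232. 143.]
lid row [(np.uint8(46), np.uint8(49), np.uint8(56)), (np.uint8(35), np.uint8(38), np.uint8(44)), (np.uint8(12), np.uint8(13), np.uint8(15)), (np.uint8(54), np.uint8(63), np.uint8(64)), (np.uint8(62), np.uint8(74), np.uint8(77)), (np.uint8(79), np.uint8(95), np.uint8(100)), (np.uint8(78), np.uint8(95), np.uint8(97)), (np.uint8(75), np.uint8(90), np.uint8(92)), (np.uint8(71), np.uint8(86), np.uint8(90)), (np.uint8(71), np.uint8(87), np.uint8(92))]
```

```bash
python3 -c "
from station import manip
print(manip.sign_off())"
```

```text
the job is handed in; nothing more can be done
None
```

I've handed the job in: the square-headed key is in the lock and turned about 81° to its stop, the lid rests fully open, and the coin roll stands upright in the large bay; the judge's verdict wasn't shown.

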